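# Raise the drying crib by a layer and slide it up to the stop

### The job

A drying crib of crosswise wooden slats has been started on the small plywood board. Add its third layer: lay the two loose full-length slats across the top pair, each squarely above one of the bottom slats, and push the board over to the dark batten on your right until its whole edge lies flush against the batten, ending with the whole crib standing tidily on it. Leave the short offcut and everything else on the bench where they are.

Things in the scene. Friction and masses are not known exactly. Their poses are not given: they have to be found in the camera images.
- board: loose square plywood board, 200 x 200 mm (x, y), 15 mm thick, on the mat; origin at the centre of its underside, z up. It carries the started stack: low_a and low_b lie along its y at x = -45 and +45 mm, mid_a and mid_b on them along its x at y = -45 and +45 mm
- board_edge_near (a point): the corner of the board at its (-x, -y), at half thickness: one end of the edge that faces the batten
- board_edge_far (a point): the corner of the board at its (+x, -y), at half thickness: the other end of that edge
- stop_batten: fixed dark wooden batten, 420 long (its x) x 30 wide (its y) x 22 high (z), mm, on the robot's right of the board; origin at the centre of its underside; the board goes against its long +y face, at y = +15 mm in its frame
- low_a: a plain wooden slat 140 long (its x) x 22 wide (its y) x 14 thick (z), mm; origin at the centre of its underside; bottom layer, on the board
- low_b: a plain wooden slat 140 long (its x) x 22 wide (its y) x 14 thick (z), mm; origin at the centre of its underside; bottom layer, on the board
- mid_a: a plain wooden slat 140 long (its x) x 22 wide (its y) x 14 thick (z), mm; origin at the centre of its underside; second layer, across the bottom pair
- mid_b: a plain wooden slat 140 long (its x) x 22 wide (its y) x 14 thick (z), mm; origin at the centre of its underside; second layer, across the bottom pair
- slat_1: a plain wooden slat 140 long (its x) x 22 wide (its y) x 14 thick (z), mm; origin at the centre of its underside; lies flat and loose to the robot's left of the board
- slat_2: a plain wooden slat 140 long (its x) x 22 wide (its y) x 14 thick (z), mm; origin at the centre of its underside; lies flat and loose to the robot's left of the board
- offcut: a short offcut of the same wood, 80 long (x) x 22 x 14 mm, not for the stack, lying flat among the two loose slats; origin at the centre of its underside
- bottle: amber bottle with a black cap, 56 mm across, 110 mm tall, standing beyond the board; origin at the centre of its base
- sanding_block: dark grey block 50 x 80 x 28 mm lying beyond the board, to the left; origin at the centre of its underside
- jar: white jar with a steel lid, 60 mm across, 60 mm tall, beyond the batten; origin at the centre of its base
- mallet: hammer about 210 mm long lying flat far beyond the loose slats; origin about its middle, x along the handle towards the head
- purse_frame: flat brass purse frame, about 130 x 50 x 16 mm, beyond the batten; origin on the mat, midway between its two ends
Things that resemble listed ones, but are neither listed nor needed, are in the scene too. Leave any blue, orange or red look-alike of the mid_b alone.

How it is judged:
At the end, for the whole second after the job is handed in: slat_1 and slat_2 lie on the second layer, one above each bottom slat; all six slats within 22 mm sideways, 6 mm in height and 0.2 rad of their places on the board; both ends of the board's edge within 7 mm of the batten, board flat and within 110 mm of the batten's middle along it; all at rest (x of low_a in the frame of board between -0.067 and -0.023 m and y of low_a in the frame of board between -0.022 and 0.022 m and z of low_a in the frame of board between 0.009 and 0.021 m and angle between the x axis of each of low_a, low_b and the y axis of board, either way round below 0.2 rad and x of low_b in the frame of board between 0.023 and 0.067 m and y of low_b in the frame of board between -0.022 and 0.022 m and z of low_b in the frame of board between 0.009 and 0.021 m and x of mid_a in the frame of board between -0.022 and 0.022 m and y of mid_a in the frame of board between -0.067 and -0.023 m and z of mid_a in the frame of board between 0.023 and 0.035 m and angle between the x axis of each of mid_a, mid_b and the x axis of board, either way round below 0.2 rad and x of mid_b in the frame of board between -0.022 and 0.022 m and y of mid_b in the frame of board between 0.023 and 0.067 m and z of mid_b in the frame of board between 0.023 and 0.035 m and ((x of slat_1 in the frame of board between 0.023 and 0.067 m and y of slat_1 in the frame of board between -0.022 and 0.022 m and z of slat_1 in the frame of board between 0.037 and 0.049 m and angle between the x axis of each of slat_1, slat_2 and the y axis of board, either way round below 0.2 rad and x of slat_2 in the frame of board between -0.067 and -0.023 m and y of slat_2 in the frame of board between -0.022 and 0.022 m and z of slat_2 in the frame of board between 0.037 and 0.049 m) or (x of slat_1 in the frame of board between -0.067 and -0.023 m and y of slat_1 in the frame of board between -0.022 and 0.022 m and z of slat_1 in the frame of board between 0.037 and 0.049 m and angle between the x axis of each of slat_1, slat_2 and the y axis of board, either way round below 0.2 rad and x of slat_2 in the frame of board between 0.023 and 0.067 m and y of slat_2 in the frame of board between -0.022 and 0.022 m and z of slat_2 in the frame of board between 0.037 and 0.049 m)) and y of board_edge_near in the frame of stop_batten between 0.01 and 0.022 m and y of board_edge_far in the frame of stop_batten between 0.01 and 0.022 m and x of board in the frame of stop_batten between -0.11 and 0.11 m and height (world z) of board below 0.005 m and linear speed of each of board, low_a, low_b, mid_a, mid_b, slat_1, slat_2 below 0.02 m/s); the robot touches nothing.
It fails at once if the offcut is moved more than 40 mm (distance of offcut from where it was at the start of the episode above 0.04 m).
It fails at once if the bottle, sanding block, jar, mallet or purse frame is moved more than 40 mm (distance of any of bottle, sanding_block, jar, mallet, purse_frame from where it was at the start of the episode above 0.04 m).
It also fails if it takes over 67 s, if anything falls off the work surface, if the arm or the gripper's body presses on something with over 40 N, if the wrist force passes 120 N, or if a joint passes its speed limit or range.

### The arm

A 6-joint arm with a two-finger parallel gripper is mounted at the origin on the work surface. World frame = base frame: x ahead of the robot, y to its left, z up, the work surface at z = 0. Lengths are in m, angles in rad, forces in N, time in s.
With the tool pointing down it reaches from about 0.425 to 0.95 m from the base axis. Payload 3.5 kg.
Tool frame: the origin (TCP) lies between the finger pads; the fingertips stand 19 mm ahead of it and the grasp point (between the pads) is the TCP; z points along the fingers, y is the line along which they close (so a half turn about z gives the same grasp; the last joint's range is limited). The gripper opens to 85 mm and grips with 20 to 120 N. Pads are 22 mm wide; open, the fingers measure 114 mm over their backs; the gripper's body (76 mm by 85 mm) begins 54 mm behind the grasp point. The pads swing forward as they close: fully open they stand 13 mm farther back than shut.
Start: joints at [1.069, 0.286, 1.577, -0, 1.279, -0.15], TCP at [0.233, 0.634, 0.218] pointing down, gripper open.
Joint ranges: [-2.77, 2.77], [-0.9, 2.22], [0.21, 2.48], [-1.53, 4.67], [0.24, 2.81], [-2.84, 2.84]. Speed limits (rad/s): [2.79, 2.79, 3.14, 3.14, 3.14, 3.14].

### API

Orientations are given as a unit quaternion [x, y, z, w].
In Python, from plant import monitor, eyes, ctrl gives the robot as it stands.
- The arm moves only by the shell command python3 -m handwheel 'ROWS' [FORCE]. ROWS is JSON, a list of rows, each a list of 7 numbers: the shift along the tool's x, y, z in units of 40 cm (1.0 is 40 cm), then the turn, a rotation vector about the tool's x, y, z in units of pi rad (1.0 is pi rad), then the opening, from -1 (shut) to 1 (fully open). A call has 1 to 12 rows; each row is the pose to reach, as a shift and turn from the pose commanded when the call began, along the tool's axes at that moment, turning the shorter way round; what a row does not reach only later rows make up. A row lasts 1/8 s, in which the tool goes at most 62.5 mm and 10.7 degrees, less where a joint would pass 70% of its speed; a pose out of reach is approached as far as the arm can. A call with a number of a shift or a turn outside -1 to 1 is refused whole. A call with a gripper value outside its range is refused whole. The fingers move at their own pace and stop on an object; FORCE is the grip in N (left out, the last holds). Time passes only in rows, so rows that repeat a pose let the fingers close. It gives the time, the measured TCP pose, the force, the opening and the grip force at its end, in the units of the state.
- monitor.get_state(): the state, without advancing time (a new reading comes with each control period).
- eyes.read_camera(name): name is "side" or "top" or "wrist"; returns the picture (384x512x3 uint8, red, green, blue); there is no depth.
- eyes.camera_params(name): a dict with "K" (3x3 intrinsics, pixels), "R" (3x3) and "t" (3): a world point X has camera coordinates R X + t. Camera axes: x right, y down, z forward; pixel columns grow to the right and rows downward; lengths in m; the calibration is good to about 2 mm. A picture is of the moment at which its call begins: read the wrist's pose just before it. camera_params takes no time and is no camera call; for the wrist camera it gives the pose at the moment of the call.
- ctrl.sign_off(): hands the job in; it is judged then, once.
The state is a dict: "time": time; "qpos": joint angles; "dq": joint speeds; "joint_efforts": joint torques, N m; "eef_pos": TCP position; "tcp_rot": TCP orientation; "contact_force": force on the tool from outside, world axes, zero at the start; "wrist_torque": the same for the moment, N m; "opening": opening from 0.0 (shut) to 1.0 (fully open); "finger_force": force on a finger pad.
Only numpy, scipy, OpenCV 4.12 (cv2) and the standard library are available. Lean on these libraries where they do the work, as an engineer would, in place of code of your own. Each camera call takes 0.05 s, during which the arm holds its last target. There are 200 camera calls.

## Working session

There is one attempt and no reset: what is moved stays moved. The work goes in short steps, Python scripts to look and compute and a shell command to move; the robot and the scene stay as the last step left them, time stands still between calls to the robot, and variables do not carry over. Pictures are saved under pics/ and viewed, at most 13 in all, crops included, and the job is handed in when it is done.

```bash
mkdir -p pics; ls
python3 - <<'E'
from plant import monitor, eyes
import cv2,json
for n in ("top","side"):
    p=eyes.camera_params(n); print(n,p)
    cv2.imwrite(f"pics/{n}0.png",eyes.read_camera(n)[:,:,::-1])
s=monitor.get_state();print(s)
E
```

```text
pics
top {'K': array([[386.51121231,   0.        , 253.39076929],
       [  0.        , 386.51121231, 193.13404201],
       [  0.        ,   0.        ,   1.        ]]), 'R': array([[-0.02668601, -0.99964268,  0.00153593],
       [-0.99247809,  0.02631105, -0.11956154],
       [ 0.11947841, -0.00471499, -0.9928256 ]]), 't': array([-0.01977063,  0.55881173,  1.11131324])}
side {'K': array([[378.59521314,   0.        , 262.85210861],
       [  0.        , 378.59521314, 195.79816045],
       [  0.        ,   0.        ,   1.        ]]), 'R': array([[-0.99788424, -0.06467314, -0.00666566],
       [-0.02662775,  0.50006933, -0.86557589],
       [ 0.05931281, -0.86356705, -0.50073341]]), 't': array([0.54411346, 0.06201547, 1.35220985])}
{'time': 0.1, 'qpos': array([ 1.06901164e+00,  2.87126337e-01,  1.57803170e+00, -2.34080928e-06,
        1.27865410e+00, -1.49994218e-01]), 'dq': array([-0.0003189 , -0.00224919, -0.00359228, -0.00091996, -0.00116571,
       -0.00035403]), 'joint_efforts': array([ 1.33530026e-03, -4.07291973e+01, -2.93700564e+01, -9.29920111e-05,
        3.34487857e-03,  1.30262836e-05]), 'eef_pos': array([0.23225016, 0.63310762, 0.21655212]), 'tcp_rot': array([ 1.74989189e-01,  9.84569729e-01, -1.05168827e-03, -3.54223256e-04]), 'contact_force': array([ 0.5676949 , -0.05469281,  0.01020807]), 'wrist_torque': array([-0.00752544,  0.00472174, -0.01649491]), 'finger_force': 0.0, 'opening': 0.9999814802453887}
```

View pics/top0.png

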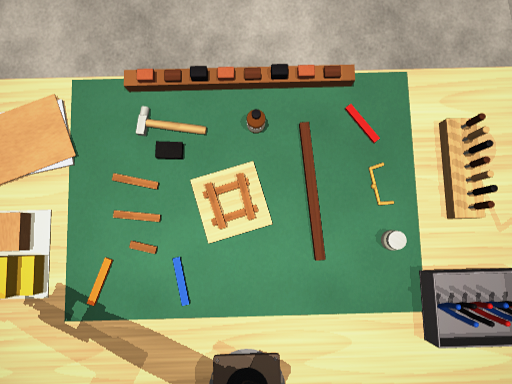

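View pics/side0.png

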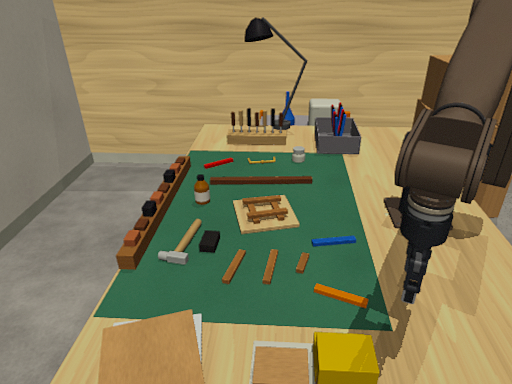

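The three loose brown pieces in the top view are at (135,181), (136,216) and (143,247). The first two are equal full-length slats. The third is clearly shorter, so it is the offcut, and the blue, orange and red bars are look-alikes. I'll measure these and check them in one enlarged crop.

```bash
cat > h.py <<'E'
import numpy as np, cv2
from plant import monitor, eyes
from scipy.spatial.transform import Rotation as Rn
def unproj(p,uv,z):
    uv=np.atleast_2d(uv).astype(float); d=np.c_[uv,np.ones(len(uv))]@np.linalg.inv(p["K"]).T@p["R"]
    c=-p["R"].T@p["t"]; return (c+d*((z-c[2])/d[:,2])[:,None])[:,:2]
def rects(img,p,z,lo,hi,roi,amin=60):
    hsv=cv2.cvtColor(img,cv2.COLOR_RGB2HSV); m=cv2.inRange(hsv,lo,hi); k=np.zeros_like(m)
    x0,y0,x1,y1=roi; k[y0:y1,x0:x1]=m[y0:y1,x0:x1]
    out=[]
    for c in cv2.findContours(k,cv2.RETR_EXTERNAL,cv2.CHAIN_APPROX_NONE)[0]:
        if cv2.contourArea(c)<amin: continue
        w=unproj(p,c[:,0,:]+0.0,z); (cx,cy),(a,b),_=r=cv2.minAreaRect((w*1000).astype(np.float32))
        bx=cv2.boxPoints(r); e=[bx[1]-bx[0],bx[2]-bx[1]]; l=max(e,key=np.linalg.norm)
        out.append((c[:,0].mean(0).round(),np.round([cx,cy,max(a,b),min(a,b)]),round(np.degrees(np.arctan2(l[1],l[0]))%180,1),bx.round().tolist()))
    return out
E
python3 - <<'E'
from h import *
im=cv2.imread("pics/top0.png")[:,:,::-1].copy(); p=eyes.camera_params("top")
hsv=cv2.cvtColor(im,cv2.COLOR_RGB2HSV)
for u,v in [(135,181),(136,216),(143,247),(200,190),(222,235),(312,190),(320,240),(260,195),(215,205)]: print((u,v),hsv[v,u])
for z,roi in ((.014,(100,160,170,260)),(.022,(290,110,335,270))):
    for r in rects(im,p,z,(0,90,40),(20,255,255),roi): print(z,r)
for r in rects(im,p,.015,(5,20,120),(35,255,255),(180,150,285,250),400): print('board',r)
cv2.imwrite("pics/crop0.png",cv2.resize(im[150:260,95:345,::-1],None,fx=3.2,fy=3.2,interpolation=cv2.INTER_CUBIC))
E
```

```text
(135, 181) [ 13 173 203]
(136, 216) [ 12 173 203]
(143, 247) [ 13 173 190]
(200, 190) [ 26  89 241]
(222, 235) [ 29  72 242]
(312, 190) [  9 178 116]
(320, 240) [  9 176 120]
(260, 195) [ 24  98 242]
(215, 205) [ 13 172 209]
0.014 (array([143., 247.]), array([409., 297.,  81.,  23.]), np.float32(75.5), [[388.0, 261.0], [410.0, 255.0], [430.0, 334.0], [408.0, 339.0]])
0.014 (array([136., 216.]), array([502., 316., 141.,  23.]), np.float32(83.1), [[482.0, 248.0], [505.0, 245.0], [522.0, 385.0], [499.0, 388.0]])
0.014 (array([135., 181.]), array([607., 322., 142.,  23.]), np.float32(76.8), [[580.0, 256.0], [602.0, 250.0], [634.0, 389.0], [612.0, 394.0]])
0.022 (array([312., 191.]), array([ 566., -209.,  418.,   31.]), np.float32(4.2), [[357.0, -208.0], [359.0, -240.0], [776.0, -209.0], [774.0, -178.0]])
board (array([231., 202.]), array([538.,  34., 201., 200.]), np.float32(15.4), [[414.0, 104.0], [467.0, -89.0], [661.0, -36.0], [608.0, 157.0]])
```

View pics/crop0.png

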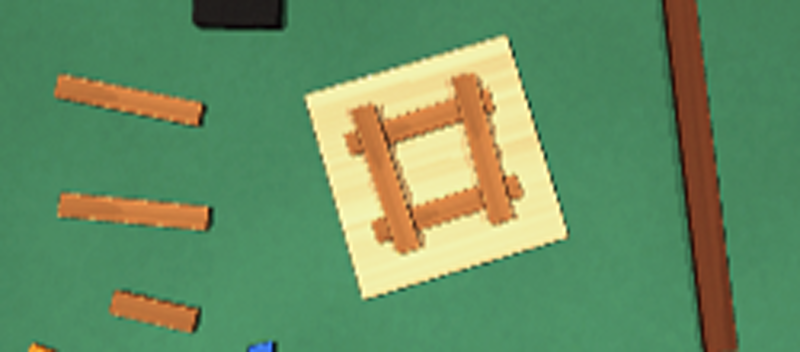

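The crop confirms it: slats at (607,322) and (502,316) mm are 140 mm long, and the 80 mm piece at (409,297) mm is the offcut. The board is at (538,34) mm, turned 15.4°, and the batten is at 4.2°. I'll push first with the open fingers lined up parallel to the batten, then place the slats on the seated board.

```bash
cat > go.py <<'E'
import sys
from h import *
# usage: go.py x y z yaw(deg of tool y axis); prints shift/turn units
x,y,z,yaw=map(float,sys.argv[1:5]); s=monitor.get_state()
R=Rn.from_quat(s["tcp_rot"]); a=np.radians(yaw); ty=np.array([np.cos(a),np.sin(a),0]); tz=np.array([0,0,-1.])
T=lambda v:Rn.from_matrix(np.c_[np.cross(v,tz),v,tz])
rv=min(((R.inv()*T(v)).as_rotvec() for v in(ty,-ty)),key=np.linalg.norm)
print("t",s["time"],"at",s["eef_pos"].round(4),"F",s["contact_force"].round(1),"open",round(s["opening"],3))
print("shift",(R.inv().apply(np.array([x,y,z])-s["eef_pos"])/.4).round(4),"turn",(rv/np.pi).round(4))
E
python3 go.py .527 .182 .10 4.2
```

```text
t 0.1 at [0.2323 0.6331 0.2166] F [ 0.6 -0.1  0. ] open 1.0
shift [-1.0804 -0.8041  0.2928] turn [-7.000e-04  3.000e-04  3.647e-01]
```

```bash
python3 -m handwheel '[[-0.95,-0.71,0.25,0,0,0.365,1],[-0.95,-0.71,0.25,0,0,0.365,1],[-0.95,-0.71,0.25,0,0,0.365,1],[-0.95,-0.71,0.25,0,0,0.365,1],[-0.95,-0.71,0.25,0,0,0.365,1],[-0.95,-0.71,0.25,0,0,0.365,1],[-0.95,-0.71,0.25,0,0,0.365,1],[-0.95,-0.71,0.25,0,0,0.365,1],[-0.95,-0.71,0.25,0,0,0.365,1],[-0.95,-0.71,0.25,0,0,0.365,1]]'; python3 go.py .527 .182 .026 4.2
```

```text
time: 1.35
eef_pos: [0.491, 0.2362, 0.1175]
tcp_rot: [0.681, 0.732, -0.0, -0.0]
contact_force: [0.1, 0.9, -0.6]
opening: 1.001
finger_force: 0.0
t 1.35 at [0.491  0.2362 0.1175] F [ 0.1  0.9 -0.6] open 1.001
shift [-0.1417  0.0802  0.2287] turn [-0.0003 -0.0001 -0.0005]
```

```bash
python3 -m handwheel '[[-0.14,0.08,0.05,0,0,0,1],[-0.14,0.08,0.13,0,0,0,1],[-0.14,0.08,0.2,0,0,0,1],[-0.14,0.08,0.23,0,0,0,1],[-0.14,0.08,0.23,0,0,0,1]]'; python3 go.py .527 .182 .014 4.2
python3 - <<'E'
from h import *
a=eyes.read_camera("side")[140:270,190:400,::-1]; b=eyes.read_camera("wrist")[:,:,::-1]
cv2.imwrite("pics/c1.png",np.hstack([cv2.resize(a,(517,320),interpolation=cv2.INTER_CUBIC),cv2.resize(b,None,fx=.55,fy=.8333)[:320]]))
E
```

```text
time: 1.98
eef_pos: [0.5265, 0.1835, 0.0254]
tcp_rot: [0.68, 0.733, -0.001, -0.0]
contact_force: [0.1, -0.2, -0.0]
opening: 1.001
finger_force: 0.0
t 1.975 at [0.5265 0.1835 0.0254] F [ 0.1 -0.2 -0. ] open 1.001
shift [-0.0039  0.0009  0.0285] turn [-0.0004  0.      0.0002]
```

View pics/c1.png

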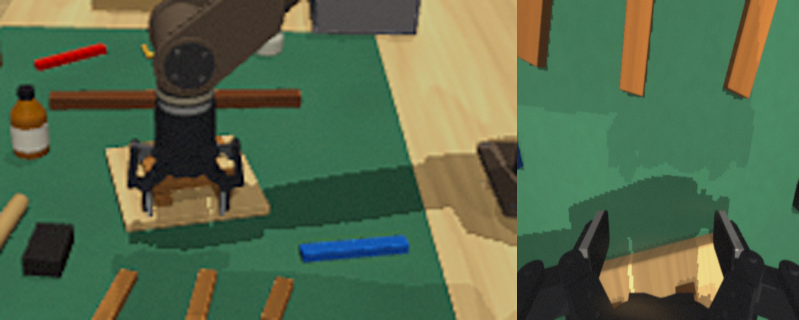

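Run:
```python
from h import *
p=eyes.camera_params("side")
for z in (.006,.012,.019,.025):
  for dx in(.043,-.043):
    X=np.array([.5265+dx,.1865+dx*.07,z]);c=p["K"]@(p["R"]@X+p["t"]);u=c[:2]/c[2]
    print(z,dx,u.round(1),((u-[190,140])*[517/210,320/130]).round())
```

```text
0.006 0.043 [251.5 238.2] [151. 242.]
0.006 -0.043 [278.3 237.9] [217. 241.]
0.012 0.043 [251.5 236.6] [151. 238.]
0.012 -0.043 [278.3 236.4] [217. 237.]
0.019 0.043 [251.4 234.9] [151. 234.]
0.019 -0.043 [278.3 234.6] [218. 233.]
0.025 0.043 [251.4 233.3] [151. 230.]
0.025 -0.043 [278.4 233.1] [218. 229.]
```

```bash
python3 -m handwheel '[[0,0,0.01,0,0,0,1],[0,0,0.018,0,0,0,1],[0,0,0.026,0,0,0,1],[0,0,0.026,0,0,0,1]]'
python3 - <<'E'
from h import *
a=eyes.read_camera("side")[185:265,210:330,::-1]; 
cv2.imwrite("pics/c2.png",cv2.resize(a,None,fx=6,fy=6,interpolation=cv2.INTER_CUBIC))
E
```

```text
time: 2.58
eef_pos: [0.5271, 0.1824, 0.0151]
tcp_rot: [0.681, 0.732, -0.0, -0.0]
contact_force: [-0.3, -0.8, 0.8]
opening: 0.999
finger_force: 0.0
```

View pics/c2.png

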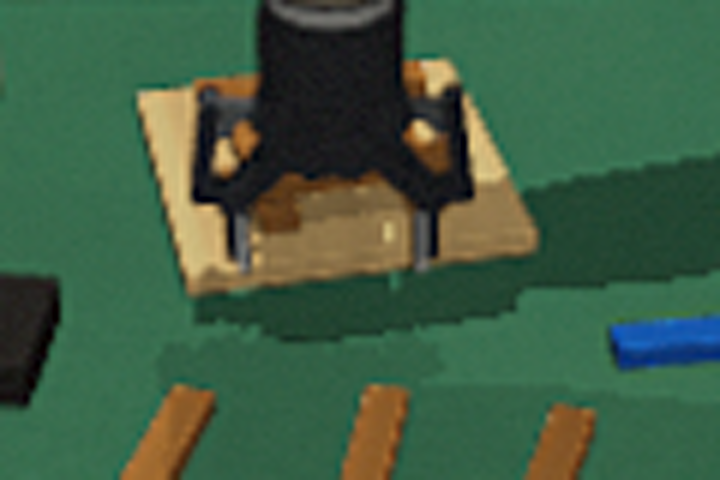

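```bash
python3 - <<'E'
from h import *
p=eyes.camera_params("side")
def pr(X):
    c=p["K"]@(p["R"]@np.array(X)+p["t"]);u=c[:2]/c[2]; return ((u-[210,185])*6).round()
print("slatA end",pr([.602,.250,.014]),pr([.580,.256,.014]),"board far",pr([.608,.157,.015]),"near",pr([.414,.104,.015]),"flange",pr([.527,.182,.12]))
for z in (0,.009,.02,.03):print(z,[pr([.527+d,.182,z]) for d in(.05,.04,-.04,-.05)])
E
python3 -m handwheel '[[0,0,0.006,0,0,0,1],[0,0,0.012,0,0,0,1],[0,0,0.012,0,0,0,1]]'
```

```text
slatA end [175. 375.] [217. 383.] board far [184. 268.] near [538. 225.] flange [328. 133.]
0 [array([237., 319.]), array([255., 320.]), array([403., 325.]), array([422., 325.])]
0.009 [array([236., 306.]), array([255., 306.]), array([403., 311.]), array([422., 312.])]
0.02 [array([236., 289.]), array([254., 290.]), array([404., 294.]), array([422., 295.])]
0.03 [array([235., 274.]), array([254., 274.]), array([404., 279.]), array([423., 280.])]
time: 3.0
eef_pos: [0.5271, 0.1825, 0.0103]
tcp_rot: [0.681, 0.732, -0.0, -0.0]
contact_force: [-0.5, 0.1, 0.4]
opening: 1.001
finger_force: 0.0
```

```bash
python3 -m handwheel '[[0,0,0.006,0,0,0,1],[0,0,0.012,0,0,0,1],[0,0,0.012,0,0,0,1]]';python3 - <<'E'
from h import *
a=eyes.read_camera("side")[185:265,210:330,::-1]; 
cv2.imwrite("pics/c3.png",cv2.resize(a,None,fx=6,fy=6,interpolation=cv2.INTER_NEAREST))
E
```

```text
time: 3.38
eef_pos: [0.5271, 0.1825, 0.0055]
tcp_rot: [0.681, 0.732, -0.0, -0.0]
contact_force: [0.8, 0.4, 0.3]
opening: 1.0
finger_force: 0.0
```

View pics/c3.png

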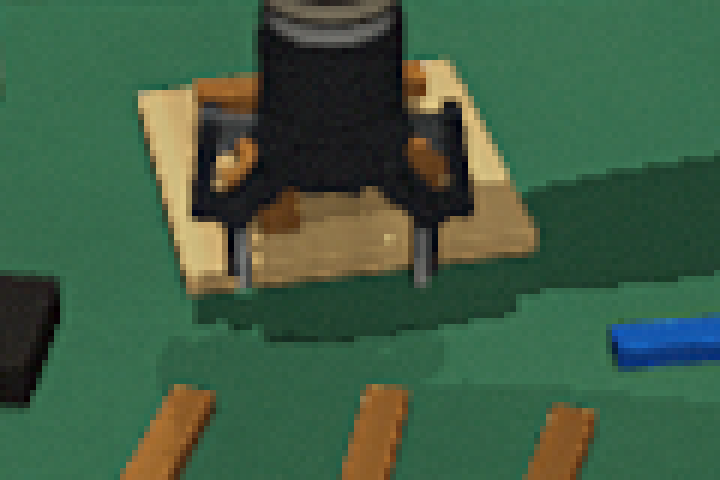

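```bash
python3 -m handwheel '[[0,0,0.004,0,0,0,1],[0,0,0.008,0,0,0,1],[0,0,0.012,0,0,0,1],[0,0,0.012,0,0,0,1]]'; python3 -m handwheel '[[0,0,0.004,0,0,0,1],[0,0,0.006,0,0,0,1]]'
```

```text
time: 3.92
eef_pos: [0.5272, 0.1825, 0.0008]
tcp_rot: [0.681, 0.732, -0.0, -0.0]
contact_force: [-0.4, -0.0, -0.5]
opening: 0.998
finger_force: 0.0
time: 4.18
eef_pos: [0.5273, 0.1826, -0.0015]
tcp_rot: [0.681, 0.732, -0.0, -0.0]
contact_force: [0.4, 0.6, 0.6]
opening: 1.001
finger_force: 0.0
```

```bash
python3 -m handwheel '[[0,0,0.004,0,0,0,1],[0,0,0.008,0,0,0,1],[0,0,0.012,0,0,0,1],[0,0,0.012,0,0,0,1]]'
python3 - <<'E'
from h import *
a=eyes.read_camera("side")[185:265,210:330,::-1]; w=eyes.read_camera("wrist")[:,:,::-1]
cv2.imwrite("pics/c4.png",np.hstack([cv2.resize(a,(480,320),interpolation=cv2.INTER_NEAREST),cv2.resize(w,(320,240))[np.r_[0:240,[239]*80]]]))
E
```

```text
time: 4.68
eef_pos: [0.5272, 0.1825, -0.0064]
tcp_rot: [0.681, 0.732, -0.0, -0.0]
contact_force: [-0.2, -0.4, -0.2]
opening: 1.0
finger_force: 0.0
```

View pics/c4.png

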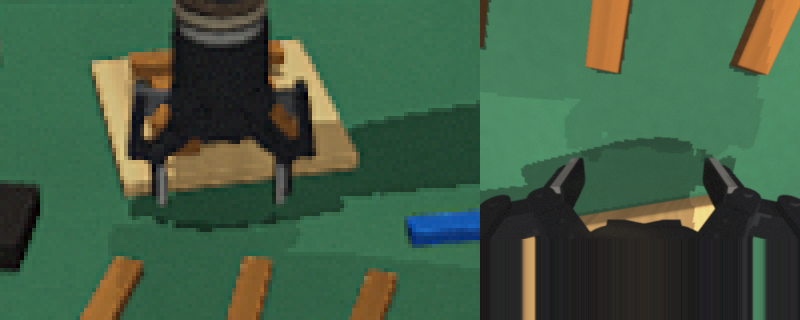

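```bash
python3 -m handwheel '[[0,0,0.004,0,0,0,1],[0,0,0.007,0,0,0,1],[-0.01,0,0.007,0,0,0,1],[-0.03,0,0.007,0,0,0,1],[-0.05,0,0.007,0,0,0,1],[-0.07,0,0.007,0,0,0,1],[-0.085,0,0.007,0,0,0,1],[-0.1,0,0.007,0,0,0,1],[-0.115,0,0.007,0,0,0,1],[-0.13,0,0.007,0,0,0,1],[-0.145,0,0.007,0,0,0,1],[-0.16,0,0.007,0,0,0,1]]'
python3 - <<'E'
from h import *
im=eyes.read_camera("top"); p=eyes.camera_params("top")
cv2.imwrite("pics/top1.png",im[:,:,::-1])
a=eyes.read_camera("side")[165:265,190:350,::-1]
cv2.imwrite("pics/c5.png",np.hstack([cv2.resize(a,(480,300),interpolation=cv2.INTER_NEAREST),cv2.resize(im[150:260,170:335,::-1],(320,300),interpolation=cv2.INTER_NEAREST)]))
E
```

```text
time: 6.28
eef_pos: [0.532, 0.1184, -0.009]
tcp_rot: [0.681, 0.732, -0.0, -0.0]
contact_force: [0.1, -1.0, -0.2]
opening: 1.001
finger_force: 0.0
```

View pics/c5.png

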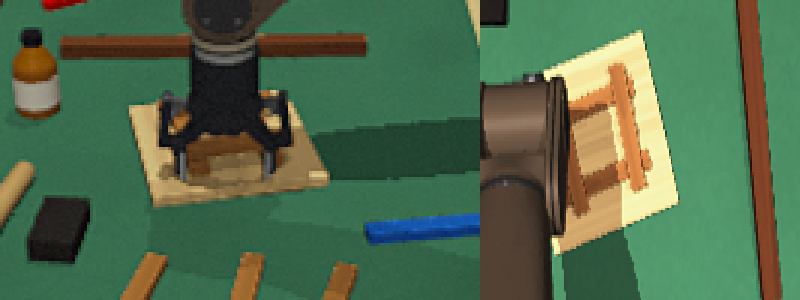

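The fingertips passed over the board without touching it, and the stack hasn't moved. The real tip height is more than the reported pose suggests, so I'll back out and feel for the mat.

```bash
python3 -m handwheel '[[0.06,0,0,0,0,0,1],[0.12,0,0,0,0,0,1],[0.16,0,0,0,0,0,1],[0.165,0,0,0,0,0,1],[0.165,0,0.005,0,0,0,1],[0.165,0,0.01,0,0,0,1],[0.165,0,0.015,0,0,0,1],[0.165,0,0.015,0,0,0,1]]'; python3 -m handwheel '[[0,0,0.005,0,0,0,1],[0,0,0.01,0,0,0,1],[0,0,0.01,0,0,0,1]]'
```

```text
time: 7.38
eef_pos: [0.5271, 0.1842, -0.0153]
tcp_rot: [0.681, 0.732, -0.0, -0.0]
contact_force: [-0.6, -0.5, 0.1]
opening: 1.002
finger_force: 0.0
time: 7.75
eef_pos: [0.527, 0.1845, -0.0192]
tcp_rot: [0.681, 0.732, -0.0, -0.0]
contact_force: [-0.1, 0.3, 0.7]
opening: 0.997
finger_force: 0.0
```

```bash
python3 -m handwheel '[[0,0,0.005,0,0,0,1],[0,0,0.01,0,0,0,1],[0,0,0.01,0,0,0,1]]'
python3 - <<'E'
from h import *
p=eyes.camera_params("wrist"); s=monitor.get_state()
print("wrist cam pos",(-p["R"].T@p["t"]).round(3),p["R"][2].round(3),s["qpos"].round(4),s["eef_pos"])
E
```

```text
time: 8.12
eef_pos: [0.527, 0.1846, -0.0232]
tcp_rot: [0.681, 0.732, -0.0, -0.0]
contact_force: [-0.9, 0.0, 0.6]
opening: 1.0
finger_force: 0.0
wrist cam pos [0.522 0.258 0.133] [ 0.02  -0.288 -0.957] [ 0.1551  0.3578  1.9889 -0.      0.7954  0.0828] [ 0.52702348  0.18455369 -0.02324388]
```

```bash
python3 -m handwheel '[[0,0,0.005,0,0,0,1],[0,0,0.01,0,0,0,1],[0,0,0.01,0,0,0,1]]'
python3 - <<'E'
from h import *
s=eyes.read_camera("side"); w=eyes.read_camera("wrist")
cv2.imwrite("pics/side6.png",s[:,:,::-1]);cv2.imwrite("pics/wrist6.png",w[:,:,::-1])
p=eyes.camera_params("wrist")
def pr(X):
    c=p["K"]@(p["R"]@np.array(X)+p["t"]); return (c[:2]/c[2]).round(1).tolist()
# nominal slat corners and observed contours
print("pred A near end",pr([.580,.256,.014]),pr([.602,.250,.014]),"B",pr([.482,.248,.014]),pr([.505,.245,.014]))
hsv=cv2.cvtColor(w,cv2.COLOR_RGB2HSV); m=cv2.inRange(hsv,(8,130,60),(18,255,255))
for c in cv2.findContours(m,cv2.RETR_EXTERNAL,cv2.CHAIN_APPROX_NONE)[0]:
    if cv2.contourArea(c)>400: print(cv2.approxPolyDP(c,6,True)[:,0].tolist())
E
python3 - <<'E'
import cv2,numpy as np
a=cv2.imread("pics/side6.png")[185:265,210:330];w=cv2.imread("pics/wrist6.png")
cv2.imwrite("pics/c6.png",np.hstack([cv2.resize(a,(450,300),interpolation=cv2.INTER_NEAREST),cv2.resize(w,(350,300))]))
E
```

```text
time: 8.5
eef_pos: [0.5275, 0.1846, -0.0266]
tcp_rot: [0.681, 0.732, 0.0, 0.0]
contact_force: [-0.6, -0.1, 2.4]
opening: 0.996
finger_force: 1.5
pred A near end [426.7, 116.8] [484.4, 138.8] B [143.5, 119.9] [209.5, 133.3]
[[468, 0], [421, 109], [491, 128], [511, 91], [511, 0]]
[[163, 0], [152, 112], [212, 125], [235, 0]]
```

View pics/c6.png

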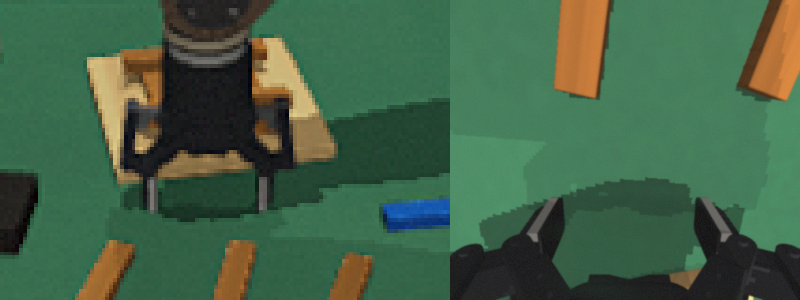

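Contact with the mat reads 2.4 N at an eef z of −0.0266, so the open tips sit 27 mm above the reported TCP. I'll raise by 6 mm and push.

```bash
python3 -m handwheel '[[0,0,-0.015,0,0,0,1],[-0.01,0,-0.015,0,0,0,1],[-0.03,0,-0.015,0,0,0,1],[-0.05,0,-0.015,0,0,0,1],[-0.07,0,-0.015,0,0,0,1],[-0.09,0,-0.015,0,0,0,1],[-0.11,0,-0.015,0,0,0,1],[-0.13,0,-0.015,0,0,0,1],[-0.15,0,-0.015,0,0,0,1],[-0.17,0,-0.015,0,0,0,1],[-0.19,0,-0.015,0,0,0,1],[-0.21,0,-0.015,0,0,0,1]]'
python3 - <<'E'
from h import *
im=eyes.read_camera("top"); p=eyes.camera_params("top"); cv2.imwrite("pics/top2.png",im[:,:,::-1])
for r in rects(im,p,.015,(20,20,120),(35,255,255),(200,140,300,270),200): print('board',r)
E
```

```text
time: 10.1
eef_pos: [0.5333, 0.1002, -0.021]
tcp_rot: [0.681, 0.732, -0.0, -0.0]
contact_force: [1.5, 1.9, -1.2]
opening: 0.999
finger_force: 1.0
board (array([252., 204.]), array([529., -30.,  62.,  42.]), np.float32(7.9), [[495.0, -13.0], [501.0, -55.0], [563.0, -46.0], [557.0, -4.0]])
board (array([257., 198.]), array([526., -16., 201., 199.]), np.float32(7.2), [[414.0, 70.0], [439.0, -127.0], [638.0, -102.0], [613.0, 96.0]])
```

```bash
python3 -m handwheel '[[-0.015,0,0,0,0,0,1],[-0.033,0,0,0,0,0,1],[-0.05,0,0,0,0,0,1],[-0.068,0,0,0,0,0,1],[-0.085,0,0,0,0,0,1],[-0.103,0,0,0,0,0,1],[-0.12,0,0,0,0,0,1],[-0.138,0,0,0,0,0,1],[-0.155,0,0,0,0,0,1],[-0.17,0,0,0,0,0,1],[-0.18,0,0,0,0,0,1],[-0.187,0,0,0,0,0,1]]'
python3 - <<'E'
from h import *
im=eyes.read_camera("top"); p=eyes.camera_params("top"); cv2.imwrite("pics/top3.png",im[:,:,::-1])
for r in rects(im,p,.015,(20,20,120),(35,255,255),(200,140,330,270),400): print('board',r)
E
```

```text
time: 11.65
eef_pos: [0.5387, 0.026, -0.0209]
tcp_rot: [0.681, 0.732, 0.0, -0.0]
contact_force: [-0.9, 4.5, 0.8]
opening: 0.999
finger_force: 2.0
board (array([281., 199.]), array([526., -87., 201., 199.]), np.float32(4.1), [[418.0, 5.0], [432.0, -194.0], [633.0, -179.0], [619.0, 20.0]])
```

```bash
python3 -m handwheel '[[-0.006,0,0,0,0,0,1],[-0.012,0,0,0,0,0,1],[-0.017,0,0,0,0,0,1],[-0.021,0,0,0,0,0,1],[-0.021,0,0,0,0,0,1]]';  python3 -m handwheel '[[-0.003,0,0,0,0,0,1],[-0.003,0,0,0,0,0,1]]'
```

```text
time: 12.32
eef_pos: [0.5394, 0.0175, -0.0209]
tcp_rot: [0.681, 0.732, -0.0, 0.0]
contact_force: [-0.9, 3.3, 0.4]
opening: 1.002
finger_force: 1.5
time: 12.58
eef_pos: [0.5394, 0.0165, -0.021]
tcp_rot: [0.681, 0.732, -0.0, 0.0]
contact_force: [-0.7, 3.2, 0.7]
opening: 1.0
finger_force: 1.7
```

```bash
python3 -m handwheel '[[-0.003,0,0,0,0,0,1],[-0.003,0,0,0,0,0,1]]'
```

```text
time: 12.82
eef_pos: [0.5395, 0.0153, -0.021]
tcp_rot: [0.681, 0.732, -0.0, 0.0]
contact_force: [-0.5, 4.1, 0.8]
opening: 1.002
finger_force: 1.8
```

```bash
python3 -m handwheel '[[-0.004,0,0,0,0,0,1],[-0.004,0,0,0,0,0,1]]'; python3 -m handwheel '[[-0.004,0,0,0,0,0,1],[-0.004,0,0,0,0,0,1]]'
```

```text
time: 13.08
eef_pos: [0.5395, 0.0149, -0.021]
tcp_rot: [0.681, 0.732, 0.001, -0.001]
contact_force: [-0.2, 8.6, 2.3]
opening: 0.999
finger_force: 4.1
time: 13.32
eef_pos: [0.5393, 0.0148, -0.021]
tcp_rot: [0.681, 0.732, 0.001, -0.002]
contact_force: [-1.4, 12.9, 2.1]
opening: 0.997
finger_force: 6.9
```

```bash
python3 -m handwheel '[[0.03,0,0,0,0,0,1],[0.04,0,-0.1,0,0,0,0.5],[0.06,0,-0.2,0,0,0,0.2],[0.06,0,-0.25,0,0,0,0]]'; python3 go.py .607 .322 .06 -13.2
```

```text
time: 13.82
eef_pos: [0.5396, 0.0356, 0.0817]
tcp_rot: [0.681, 0.733, 0.001, 0.003]
contact_force: [-0.1, -0.2, 0.2]
opening: 0.506
finger_force: 0.0
t 13.825 at [0.5396 0.0356 0.0817] F [-0.1 -0.2  0.2] open 0.506
shift [0.7019 0.2205 0.0532] turn [0.0015 0.0007 0.0967]
```

```bash
python3 -m handwheel '[[0.7,0.22,0.0,0,0,0.097,0],[0.7,0.22,0.0,0,0,0.097,0],[0.7,0.22,0.0,0,0,0.097,0],[0.7,0.22,0.05,0,0,0.097,0],[0.7,0.22,0.05,0,0,0.097,0],[0.7,0.22,0.05,0,0,0.097,0],[0.7,0.22,0.05,0,0,0.097,0]]'; python3 go.py .607 .322 .005 -13.2
python3 - <<'E'
from h import *
im=eyes.read_camera("top"); p=eyes.camera_params("top"); cv2.imwrite("pics/top4.png",im[:,:,::-1])
w=eyes.read_camera("wrist"); cv2.imwrite("pics/w7.png",w[:,:,::-1])
for r in rects(im,p,.015,(20,20,120),(35,255,255),(200,140,330,270),400): print('board',r)
cv2.imwrite("pics/c7.png",np.hstack([cv2.resize(w[:,:,::-1],(400,300)),cv2.resize(im[150:255,200:340,::-1],(400,300),interpolation=cv2.INTER_CUBIC)]))
E
```

```text
time: 14.7
eef_pos: [0.6056, 0.321, 0.0586]
tcp_rot: [0.784, 0.621, -0.0, 0.001]
contact_force: [0.7, 0.5, 0.4]
opening: 0.499
finger_force: 0.0
t 14.7 at [0.6056 0.321  0.0586] F [0.7 0.5 0.4] open 0.499
shift [0.0034 0.0029 0.134 ] turn [ 0.0001  0.0005 -0.0005]
board (array([275., 204.]), array([526., -97., 201., 199.]), np.float32(4.3), [[418.0, -5.0], [433.0, -204.0], [634.0, -189.0], [619.0, 10.0]])
```

View pics/c7.png

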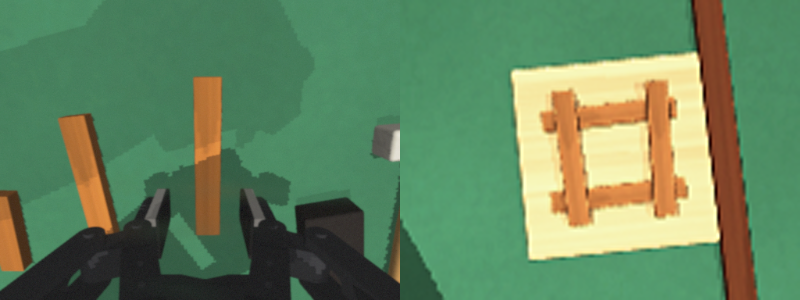

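The board is flush: its angle is 4.3° and its centre is 114.6 mm from the batten's middle line, against the expected 115. The stack on it is intact. The pads are centred over slat A. Before descending I'll check the real tip position using the wrist image taken at mat contact.

Run:
```python
from h import *
p=eyes.camera_params("wrist"); s=monitor.get_state()
Rt=Rn.from_quat(s["tcp_rot"]).as_matrix(); 
Rct=p["R"]@Rt; tct=p["R"]@s["eef_pos"]+p["t"]   # tool->cam
def cam(q,pos):
    R=Rct@Rn.from_quat(q/np.linalg.norm(q)).as_matrix().T; return {"K":p["K"],"R":R,"t":tct-R@pos}
pc=cam(np.array([.681,.732,0,0]),np.array([.5275,.1846,-.0266]))
print("cam in tool",(-Rct.T@tct).round(4), "axis",Rct[2].round(3))
for dz in (0,.006,.02,.027):
    q=dict(pc); q["t"]=pc["t"]-pc["R"]@np.array([0,0,dz])
    print(dz,"tips@0",unproj(q,[[155,256],[373,256]],0).round(4).tolist(),"slat ends B,A",unproj(q,[[152,112],[212,125],[421,109],[491,128]],.014).round(3).tolist())
# now: slat bottom/top ends
for dz in (0,.02):
    q=dict(p); q["t"]=p["t"]-p["R"]@np.array([0,0,dz]); f=512/400
    print(dz,"slatA ends",unproj(q,np.array([[194,77],[221,77],[196,235],[220,235]])*f,.014).round(3).tolist())
```

```text
cam in tool [ 0.0736  0.0005 -0.156 ] axis [-0.289 -0.001  0.957]
0 tips@0 [[0.4802, 0.1883], [0.5764, 0.1951]] slat ends B,A [[0.485, 0.251], [0.506, 0.248], [0.578, 0.259], [0.603, 0.254]]
0.006 tips@0 [[0.4782, 0.185], [0.5788, 0.1922]] slat ends B,A [[0.483, 0.251], [0.505, 0.248], [0.58, 0.259], [0.608, 0.254]]
0.02 tips@0 [[0.4736, 0.1775], [0.5847, 0.1854]] slat ends B,A [[0.479, 0.25], [0.503, 0.246], [0.587, 0.259], [0.617, 0.253]]
0.027 tips@0 [[0.4713, 0.1737], [0.5876, 0.182]] slat ends B,A [[0.476, 0.249], [0.502, 0.246], [0.59, 0.259], [0.622, 0.253]]
0 slatA ends [[0.615, 0.394], [0.635, 0.389], [0.583, 0.258], [0.605, 0.253]]
0.02 slatA ends [[0.615, 0.394], [0.637, 0.389], [0.579, 0.245], [0.603, 0.239]]
```

```bash
python3 -m handwheel '[[0.003,0.003,0.07,0,0,0,0],[0.003,0.003,0.13,0,0,0,0],[0.003,0.003,0.15,0,0,0,0],[0.003,0.003,0.155,0,0,0,0]]'; python3 -m handwheel '[[0,0,0.006,0,0,0,0],[0,0,0.012,0,0,0,0],[0,0,0.012,0,0,0,0]]'; python3 -m handwheel '[[0,0,0.005,0,0,0,0],[0,0,0.01,0,0,0,0],[0,0,0.01,0,0,0,0]]'
```

```text
time: 15.3
eef_pos: [0.6066, 0.3221, -0.0037]
tcp_rot: [0.784, 0.62, -0.001, -0.0]
contact_force: [-0.2, -0.3, 0.4]
opening: 0.497
finger_force: 0.0
time: 15.68
eef_pos: [0.6071, 0.3228, -0.0075]
tcp_rot: [0.784, 0.62, 0.0, 0.0]
contact_force: [0.0, 0.9, 0.5]
opening: 0.5
finger_force: 0.0
time: 16.05
eef_pos: [0.6067, 0.3226, -0.0121]
tcp_rot: [0.784, 0.62, -0.0, -0.0]
contact_force: [-1.1, -0.0, -0.2]
opening: 0.499
finger_force: 0.0
```

```bash
python3 -m handwheel '[[0,0,0.005,0,0,0,0],[0,0,0.01,0,0,0,0],[0,0,0.01,0,0,0,0]]'; python3 -m handwheel '[[0,0,0,0,0,0,-0.2],[0,0,0,0,0,0,-0.6],[0,0,0,0,0,0,-0.8],[0,0,0,0,0,0,-0.8],[0,0,0,0,0,0,-0.8],[0,0,0,0,0,0,-0.8]]' 40
```

```text
time: 16.42
eef_pos: [0.6071, 0.3227, -0.0153]
tcp_rot: [0.784, 0.62, -0.0, 0.0]
contact_force: [-1.9, 0.1, 2.4]
opening: 0.498
finger_force: 1.6
time: 17.18
eef_pos: [0.6084, 0.3236, -0.0132]
tcp_rot: [0.784, 0.62, 0.002, 0.0]
contact_force: [-2.4, 0.1, 8.5]
opening: 0.247
finger_force: 44.4
```

```bash
python3 -m handwheel '[[0,0,-0.05,0,0,0,-0.8],[0,0,-0.15,0,0,0,-0.8],[0,0,-0.25,0,0,0,-0.8],[0,0,-0.3,0,0,0,-0.8]]' 60; python3 go.py .5718 -.092 .09 4.3
```

```text
time: 17.68
eef_pos: [0.6083, 0.3231, 0.1077]
tcp_rot: [0.784, 0.62, 0.002, 0.001]
contact_force: [-0.6, -0.7, -0.3]
opening: 0.24
finger_force: 58.7
t 17.675 at [0.6083 0.3231 0.1077] F [-0.6 -0.7 -0.3] open 0.24
shift [-1.0311  0.15    0.0423] turn [ 0.0014 -0.0006 -0.0979]
```

```bash
python3 -m handwheel '[[-0.08,0.01,0,0,0,-0.01,-0.8],[-0.2,0.03,0,0,0,-0.02,-0.8],[-0.33,0.05,0,0,0,-0.03,-0.8],[-0.46,0.07,0,0,0,-0.045,-0.8],[-0.59,0.09,0,0,0,-0.06,-0.8],[-0.72,0.105,0,0,0,-0.075,-0.8],[-0.84,0.125,0,0,0,-0.085,-0.8],[-0.93,0.14,0,0,0,-0.098,-0.8],[-0.98,0.15,0,0,0,-0.098,-0.8],[-0.99,0.15,0,0,0,-0.098,-0.8],[-0.99,0.15,0,0,0,-0.098,-0.8]]'; python3 go.py .5718 -.092 .045 4.3
```

```text
time: 19.05
eef_pos: [0.574, -0.0757, 0.1039]
tcp_rot: [0.68, 0.733, 0.0, -0.0]
contact_force: [-0.3, 0.4, 0.1]
opening: 0.239
finger_force: 58.7
t 19.05 at [ 0.574  -0.0757  0.1039] F [-0.3  0.4  0.1] open 0.239
shift [-0.0404 -0.0085  0.1473] turn [-0.0002 -0.0002  0.0001]
```

```bash
python3 -m handwheel '[[-0.04,-0.009,0.03,0,0,0,-0.8],[-0.04,-0.009,0.09,0,0,0,-0.8],[-0.04,-0.009,0.13,0,0,0,-0.8],[-0.04,-0.009,0.147,0,0,0,-0.8],[-0.04,-0.009,0.147,0,0,0,-0.8]]'; python3 -m handwheel '[[0,0,0.01,0,0,0,-0.8],[0,0,0.02,0,0,0,-0.8],[0,0,0.027,0,0,0,-0.8],[0,0,0.027,0,0,0,-0.8]]';python3 -m handwheel '[[0,0,0.005,0,0,0,-0.8],[0,0,0.005,0,0,0,-0.8]]'
```

```text
time: 19.68
eef_pos: [0.5715, -0.0925, 0.0448]
tcp_rot: [0.68, 0.733, -0.0, -0.001]
contact_force: [0.5, -0.1, 0.4]
opening: 0.236
finger_force: 58.7
time: 20.18
eef_pos: [0.5716, -0.0927, 0.0344]
tcp_rot: [0.68, 0.733, -0.0, -0.0]
contact_force: [0.1, -0.1, -0.1]
opening: 0.241
finger_force: 58.7
time: 20.42
eef_pos: [0.5717, -0.0927, 0.0325]
tcp_rot: [0.68, 0.733, -0.0, -0.0]
contact_force: [0.4, -0.5, -0.4]
opening: 0.238
finger_force: 58.7
```

```bash
python3 -m handwheel '[[0,0,0.004,0,0,0,-0.8],[0,0,0.004,0,0,0,-0.8]]'; python3 -m handwheel '[[0,0,0.004,0,0,0,-0.8],[0,0,0.004,0,0,0,-0.8]]'
```

```text
time: 20.68
eef_pos: [0.5717, -0.0927, 0.0309]
tcp_rot: [0.68, 0.733, -0.0, -0.0]
contact_force: [-0.1, 0.1, 0.2]
opening: 0.243
finger_force: 58.7
time: 20.92
eef_pos: [0.572, -0.0928, 0.0299]
tcp_rot: [0.68, 0.733, 0.0, 0.0]
contact_force: [-0.5, 1.4, 2.7]
opening: 0.237
finger_force: 59.1
```

```bash
python3 -m handwheel '[[0,0,0,0,0,0,-0.4],[0,0,0,0,0,0,-0.1],[0,0,0,0,0,0,0],[0,0,-0.03,0,0,0,0],[0,0,-0.1,0,0,0,0],[0,0,-0.18,0,0,0,0],[0,0,-0.2,0,0,0,0]]'; python3 go.py .502 .316 .06 -6.9
```

```text
time: 21.8
eef_pos: [0.5737, -0.0934, 0.1129]
tcp_rot: [0.68, 0.733, 0.001, 0.003]
contact_force: [0.2, 1.3, 0.4]
opening: 0.499
finger_force: 0.0
t 21.8 at [ 0.5737 -0.0934  0.1129] F [0.2 1.3 0.4] open 0.499
shift [ 1.0344 -0.1022  0.1291] turn [0.0018 0.0006 0.0624]
```

```bash
python3 -m handwheel '[[0.99,-0.1,0,0,0,0.062,0],[0.99,-0.1,0,0,0,0.062,0],[0.99,-0.1,0,0,0,0.062,0],[0.99,-0.1,0,0,0,0.062,0],[0.99,-0.1,0,0,0,0.062,0],[0.99,-0.1,0,0,0,0.062,0],[0.99,-0.1,0.08,0,0,0.062,0],[0.99,-0.1,0.12,0,0,0.062,0],[0.99,-0.1,0.13,0,0,0.062,0]]'
python3 - <<'E'
from h import *
im=eyes.read_camera("top"); p=eyes.camera_params("top"); cv2.imwrite("pics/top5.png",im[:,:,::-1])
w=eyes.read_camera("wrist")
for r in rects(im,p,.015,(20,20,120),(35,255,255),(200,140,330,270),400): print('board',r)
cv2.imwrite("pics/c8.png",np.hstack([cv2.resize(w[:,:,::-1],(400,300)),cv2.resize(im[150:255,200:340,::-1],(400,300),interpolation=cv2.INTER_CUBIC)]))
E
python3 go.py .502 .316 .0 -6.9
```

```text
time: 22.92
eef_pos: [0.5008, 0.298, 0.0554]
tcp_rot: [0.748, 0.664, -0.002, -0.001]
contact_force: [-0.3, -0.3, 0.6]
opening: 0.502
finger_force: 0.0
board (array([275., 204.]), array([526., -97., 201., 199.]), np.float32(4.3), [[418.0, -6.0], [433.0, -204.0], [634.0, -189.0], [619.0, 9.0]])
t 23.025 at [0.5022 0.2979 0.057 ] F [-0.5  0.8 -0.7] open 0.499
shift [ 0.0451 -0.0058  0.1424] turn [-0.0003  0.0002 -0.0001]
```

View pics/c8.png

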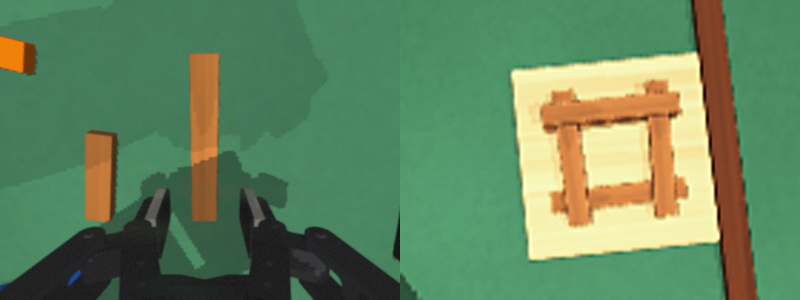

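Slat A lies squarely on top. Now the same for slat B.

```bash
python3 -m handwheel '[[0.045,-0.005,0.06,0,0,0,0],[0.045,-0.005,0.12,0,0,0,0],[0.045,-0.005,0.15,0,0,0,0],[0.045,-0.005,0.165,0,0,0,0],[0.045,-0.005,0.169,0,0,0,0],[0.045,-0.005,0.169,0,0,0,0]]'; python3 -m handwheel '[[0,0,0,0,0,0,-0.2],[0,0,0,0,0,0,-0.6],[0,0,0,0,0,0,-0.8],[0,0,0,0,0,0,-0.8],[0,0,0,0,0,0,-0.8]]' 60; python3 -m handwheel '[[0,0,-0.05,0,0,0,-0.8],[0,0,-0.15,0,0,0,-0.8],[0,0,-0.25,0,0,0,-0.8],[0,0,-0.3,0,0,0,-0.8]]';  python3 go.py .482 -.099 .09 4.3
```

```text
time: 23.78
eef_pos: [0.5028, 0.3173, -0.0094]
tcp_rot: [0.748, 0.664, 0.001, 0.0]
contact_force: [0.6, 1.0, 0.6]
opening: 0.499
finger_force: 0.0
time: 24.4
eef_pos: [0.5028, 0.3176, -0.0093]
tcp_rot: [0.748, 0.664, 0.001, 0.0]
contact_force: [-0.9, 0.0, 6.0]
opening: 0.234
finger_force: 61.1
time: 24.9
eef_pos: [0.5033, 0.3177, 0.113]
tcp_rot: [0.748, 0.664, 0.002, 0.001]
contact_force: [0.3, 0.1, -0.7]
opening: 0.233
finger_force: 60.4
t 24.9 at [0.5033 0.3177 0.113 ] F [ 0.3  0.1 -0.7] open 0.233
shift [-1.0409  0.0709  0.0557] turn [ 0.0012 -0.0005 -0.0618]
```

```bash
python3 -m handwheel '[[-0.08,0.01,0,0,0,-0.01,-0.8],[-0.2,0.015,0,0,0,-0.02,-0.8],[-0.33,0.02,0,0,0,-0.025,-0.8],[-0.46,0.03,0,0,0,-0.03,-0.8],[-0.59,0.04,0,0,0,-0.04,-0.8],[-0.72,0.05,0,0,0,-0.05,-0.8],[-0.84,0.06,0,0,0,-0.06,-0.8],[-0.93,0.07,0,0,0,-0.062,-0.8],[-0.98,0.07,0,0,0,-0.062,-0.8],[-0.99,0.07,0,0,0,-0.062,-0.8],[-0.99,0.07,0,0,0,-0.062,-0.8]]'; python3 go.py .482 -.099 .043 4.3
```

```text
time: 26.28
eef_pos: [0.4825, -0.0788, 0.1095]
tcp_rot: [0.68, 0.733, -0.0, -0.001]
contact_force: [-0.3, -0.3, 0.3]
opening: 0.234
finger_force: 60.4
t 26.275 at [ 0.4825 -0.0788  0.1095] F [-0.3 -0.3  0.3] open 0.234
shift [-0.0503 -0.0048  0.1661] turn [-0.0003 -0.0002  0.0001]
```

```bash
python3 -m handwheel '[[-0.05,-0.005,0.03,0,0,0,-0.8],[-0.05,-0.005,0.09,0,0,0,-0.8],[-0.05,-0.005,0.14,0,0,0,-0.8],[-0.05,-0.005,0.16,0,0,0,-0.8],[-0.05,-0.005,0.168,0,0,0,-0.8],[-0.05,-0.005,0.168,0,0,0,-0.8]]'; python3 -m handwheel '[[0,0,0.007,0,0,0,-0.8],[0,0,0.013,0,0,0,-0.8],[0,0,0.013,0,0,0,-0.8]]';python3 -m handwheel '[[0,0,0.005,0,0,0,-0.8],[0,0,0.005,0,0,0,-0.8]]'
```

```text
time: 27.02
eef_pos: [0.4828, -0.0992, 0.0431]
tcp_rot: [0.68, 0.733, 0.0, 0.0]
contact_force: [-0.5, 0.1, -0.4]
opening: 0.235
finger_force: 60.4
time: 27.4
eef_pos: [0.4822, -0.0994, 0.0373]
tcp_rot: [0.68, 0.733, -0.0, -0.0]
contact_force: [-0.0, 0.1, -0.0]
opening: 0.233
finger_force: 60.4
time: 27.65
eef_pos: [0.4822, -0.0993, 0.0352]
tcp_rot: [0.68, 0.733, -0.0, -0.0]
contact_force: [-0.0, -0.5, -0.0]
opening: 0.235
finger_force: 60.4
```

```bash
python3 -m handwheel '[[0,0,0.004,0,0,0,-0.8],[0,0,0.004,0,0,0,-0.8]]'
```

```text
time: 27.9
eef_pos: [0.4823, -0.0994, 0.0338]
tcp_rot: [0.68, 0.733, -0.0, -0.0]
contact_force: [-0.6, 0.7, -0.6]
opening: 0.239
finger_force: 60.5
```

```bash
python3 -m handwheel '[[0,0,0.003,0,0,0,-0.8],[0,0,0.003,0,0,0,-0.8]]'; python3 -m handwheel '[[0,0,0,0,0,0,-0.4],[0,0,0,0,0,0,-0.1],[0,0,0,0,0,0,0],[0,0,-0.03,0,0,0,0],[0,0,-0.1,0,0,0,0],[0,0,-0.25,0,0,0,0],[0.2,0,-0.35,0,0,0,0],[0.5,0,-0.4,0,0,0,0],[0.8,0,-0.4,0,0,0,0],[0.8,0,-0.4,0,0,0,0],[0.8,0,-0.4,0,0,0,0],[0.8,0,-0.4,0,0,0,0]]'
python3 - <<'E'
from h import *
im=eyes.read_camera("top"); p=eyes.camera_params("top"); s=eyes.read_camera("side")
for r in rects(im,p,.015,(20,20,120),(35,255,255),(200,140,330,270),400): print('board',r)
cv2.imwrite("pics/c9.png",np.hstack([cv2.resize(s[150:255,190:330,::-1],(400,300),interpolation=cv2.INTER_CUBIC),cv2.resize(im[150:255,200:340,::-1],(400,300),interpolation=cv2.INTER_CUBIC)]))
E
```

```text
time: 28.15
eef_pos: [0.4824, -0.0994, 0.0336]
tcp_rot: [0.68, 0.733, -0.0, -0.0]
contact_force: [-4.1, 1.1, 6.6]
opening: 0.237
finger_force: 61.3
time: 29.65
eef_pos: [0.4578, 0.2228, 0.1941]
tcp_rot: [0.678, 0.735, 0.001, 0.0]
contact_force: [-0.8, -0.4, 0.1]
opening: 0.498
finger_force: 0.0
board (array([275., 204.]), array([526., -97., 201., 199.]), np.float32(4.2), [[419.0, -5.0], [433.0, -204.0], [634.0, -189.0], [619.0, 9.0]])
```

View pics/c9.png

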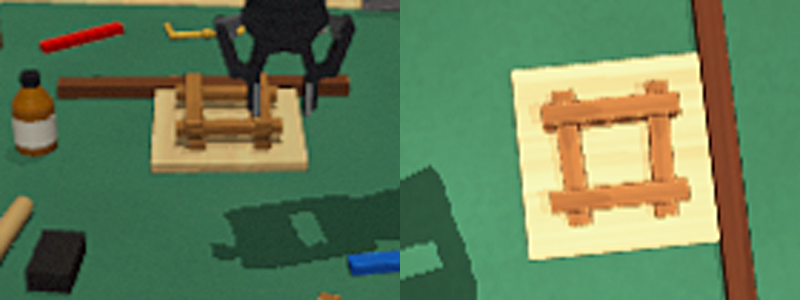

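Both new slats lie flat across the top pair, each above its bottom slat. The board's edge is flush with the batten, and the gripper is clear.

```bash
python3 -c "
from plant import ctrl; print(ctrl.sign_off())"
```

```text
the job is handed in; nothing more can be done
None
```

I handed the job in at about 30 s: in the last pictures both slats lie above the bottom pair, the board is flush against the batten, and I moved nothing else; no verdict came back.

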